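Reset the row tray from two bottles to three

ROBOT

A 6-joint arm with a two-finger parallel gripper is mounted at the origin on a cart in front of the work surface, level with it; the furniture and walls round the work are solid. World frame = base frame: x ahead of the robot, y to its left, z up, the work surface at z = 0. Lengths are in mm, angles in rad, forces in N, time in s.
With the tool pointing down it reaches from about 350 to 775 mm from the base axis. Payload 7.3 kg.
Tool frame: the origin (TCP) lies at the very end of the fingers, on their centre line; the grasp point (between the pads) lies 19 mm behind it; z points along the fingers, y is the line along which they close (so a half turn about z gives the same grasp; the last joint's range is limited). The gripper opens to 92 mm and grips with 3 to 60 N. Pads are 19 mm wide; open, the fingers measure 130 mm over their backs; the gripper's body (75 mm by 190 mm) begins 47 mm behind the grasp point.
Start: joints at [-1.483, 0.342, 1.524, -0, 1.275, -0.146], TCP at [121.651, -510.731, 226.741] pointing down, gripper open.
Joint ranges: [-2.53, 2.53], [-0.77, 2.02], [0.04, 2.7], [-1, 4.14], [0.28, 2.66], [-3.11, 3.11]. Speed limits (rad/s): [2.57, 2.57, 3.14, 3.14, 3.14, 3.14].

INTERFACE

Orientations are given as [roll, pitch, yaw] about the fixed x, y, z axes, in that order (R = Rz(yaw) Ry(pitch) Rx(roll)).
In Python, from plant import bot gives the robot as it stands.
- The arm moves only by the tool jog_arm, never from a script. Its argument "targets" is a list of rows, each an object with "xyz": the shift along the tool's x, y, z as a fraction of full scale, a list of three; "spin": the turn about the tool's z as a fraction of full scale. In form: [{"xyz": [x, y, z], "spin": spin}, ...]. A call has exactly 10 rows; each row shifts and turns the commanded pose from where the row before left it, along the tool's axes as they then stand; what a row does not reach is not made up. Full scale, the value 1, is 80 mm for a shift and 0.1 rad for a turn. A row lasts 1/8 s, in which the tool goes at most 62.5 mm and 10.7 degrees, less where a joint would pass 70% of its speed; a pose out of reach is approached as far as the arm can. A call with a number of a shift or a turn outside -1 to 1 is refused whole. A call with a gripper value outside its range is refused whole. "gripper" is the opening in per cent of the stroke, from 0 (shut) to 100 (fully open), set as the call begins (left out, the last holds). The fingers move at their own pace and stop on an object; the grip force is fixed at half the most. Time passes only in rows, so rows that do not move let the fingers close, or fill a call up. It gives the time, the measured TCP pose, the force, the opening and the grip force at its end, in the units of the state.
- bot.get_obs(): the state, without advancing time (a new reading comes with each control period).
- bot.capture(name): name is "scene" or "side" or "wrist"; returns the picture (384x512x3 uint8, blue, green, red); there is no depth.
- bot.get_calibration(name): a dict with "vfov" (degrees; the focal length in pixels is half the picture's height over the tangent of half this angle, whatever the lens; pixels are square), "cx", "cy" (the principal point, pixels), "k1" (the pictures are not rectified: a ray, as slopes to the right and down, at radius r is drawn at 1 + k1 r^2 times it, then the intrinsics apply), "eye" and "rotation" of the camera in the world. Camera axes: x right, y down, z forward; pixel columns grow to the right and rows downward; lengths in mm; the calibration is good to about 2 mm. A picture is of the moment at which its call begins: read the wrist's pose just before it. get_calibration takes no time and is no camera call; for the wrist camera it gives the pose at the moment of the call.
- bot.close_job(): hands the job in; it is judged then, once.
The state is a dict: "time": time; "joint_positions": joint angles; "dq": joint speeds; "tau": joint torques, N m; "tool_pos": TCP position; "tcp_rot": TCP orientation; "contact_force": force on the tool from outside, world axes, zero at the start; "moment": the same for the moment, N m; "grip_width": finger opening in mm; "finger_force": force on a finger pad.
Only numpy, scipy, OpenCV 4.12 (cv2) and the standard library are available. Lean on these libraries where they do the work, as an engineer would, in place of code of your own. Each camera call takes 0.05 s, during which the arm holds its last target. There are 200 camera calls.

TASK

The pack has changed from rows of two bottles to rows of three. Pull up the black plunger knob on the row tray's sliding end stop, slide the stop out to the next hole and let the pin drop fully home in it; then stand the spare plain green bottle from beside the tray upright in the place that has opened, so that three green bottles fill the row between the rods. Keep the two bottles already in the row standing and leave the brown bottle alone.

Things in the scene. Friction and masses are not known exactly. Their poses are not given: they have to be found in the camera images.
- row_tray: Fixed tray: aluminium plate 124 x 450 x 14 mm, origin at its underside's centre, z up, y along the row. White fixed stop: face at y=+205 mm, top 122 mm above the work surface. Two 10 mm steel rods along y at x=-32 and +32, axes 45 mm above the work surface (54 mm clear between). Index holes 12.5 mm wide at x=0, y=-24 (rows of two), -96 (three), -168 mm (four).
- end_stop (a joint): Travel (m) of the blue sliding stop on the rods, towards tray -y: about 0 at the start (pin in the two-bottle hole), 0.072 in the next hole, 0.144 in the last. Friction about 2 N. Its white face closes the row 85 mm to the +y side of the knob's axis, 48 mm wide, top 110 mm above the work surface. Blue block under the knob: 88 (x) by 44 mm (y), its top 60 mm above the work surface.
- plunger (a joint): Lift (m) of the spring plunger: 0 with the pin fully home in a hole, about 0.009 when its round nose just clears the plate (let go between holes it rests there), 0.015 at the upper stop. A spring pulls it down with 4 N at 0, 7 N at 0.012. The pin is 10 mm thick and snaps in by itself within about 2 mm of a hole's centre.
- knob_grip (a point): Middle of the black mushroom knob's grip, on the vertical plunger axis; moves with stop and lift. 88 mm above the work surface while the pin is home. Knob round: head 32 mm across from 2 to 9 mm above this point, 27 mm across just below it, top 14 mm above it, foot 18 mm below it. Grip it with the fingers at about this height and pull straight up.
- next_hole (a point): Mouth of the middle index hole (rows of three) in the top of the tray's plate, 14 mm above the work surface; fixed to the tray, axes as the tray's. The knob's axis stands over it when the stop is set for three.
- third_place (a point): Where the middle of the third bottle's underside belongs: on the plate, 14 mm above the work surface, on the row's centre line, mid-way in the gap (about 77 mm long) between the second bottle and the stop once that is set for three. Axes as the tray's: the row runs along y.
- spare_bottle_mid (a point): Centre, half-way up, of the spare plain green bottle (no print) that stands alone on the work surface within 0.27 m of the tray's left or right end: empty, about 45 g, flat-sided body 46 mm (its x) by 68 mm (its y) at the foot, 42 by 58 mm at 150 mm, then a shoulder and a round neck 24 mm across; 198 mm tall. In the row its y lies along the tray's y, either way round.
- row_bottle_1_mid (a point): Centre, half-way up, of the first green bottle in the row (same size), loose, standing on the tray next to the fixed stop.
- row_bottle_2_mid (a point): Centre, half-way up, of the second green bottle in the row (same size), loose, standing on the tray between the first one and the sliding stop.
- brown_bottle_mid (a point): Centre, half-way up, of a brown waisted round bottle, 66 mm across, 224 mm tall, standing loose on the work surface on the other side of the tray from the spare bottle; not part of this job.
Things that resemble listed ones, but are neither listed nor needed, are in the scene too. What is shaped like the part that bears spare_bottle_mid but purple or yellow is not meant. What is shaped like the part that bears row_bottle_2_mid but red is not meant.

How it is judged (in metres and radians):
On the way, in this order (a step that is already met when the one before it is completed fails the run):
1. the plunger is pulled up so that its pin is clear of the first hole (value of joint plunger above 0.008 m), for 0.1 s.
2. the stop is at the next hole with the pin fully home (value of joint end_stop between 0.068 and 0.076 m and value of joint plunger below 0.002 m), for 0.2 s.
At the end, for the whole second after the job is handed in: Stop at the three-bottle hole (travel 68 to 76 mm), pin home (lift under 2 mm); all three green bottles at rest on the tray's plate within 5 mm of height, upright within 0.08 rad, within 7 mm of the row's centre line, each in its place: spare 18-40, second 85-112, first 155-180 mm along tray y (all of step 2 and x of spare_bottle_mid in the frame of row_tray between -0.007 and 0.007 m and y of spare_bottle_mid in the frame of row_tray between 0.018 and 0.04 m and z of spare_bottle_mid in the frame of row_tray between 0.108 and 0.118 m and angle between each of spare_bottle_mid, row_bottle_1_mid, row_bottle_2_mid's own z axis and vertical below 0.08 rad and linear speed of each of spare_bottle, row_bottle_1, row_bottle_2 below 0.02 m/s and x of row_bottle_1_mid in the frame of row_tray between -0.007 and 0.007 m and y of row_bottle_1_mid in the frame of row_tray between 0.155 and 0.18 m and z of row_bottle_1_mid in the frame of row_tray between 0.108 and 0.118 m and x of row_bottle_2_mid in the frame of row_tray between -0.007 and 0.007 m and y of row_bottle_2_mid in the frame of row_tray between 0.085 and 0.112 m and z of row_bottle_2_mid in the frame of row_tray between 0.108 and 0.118 m); the robot touches nothing.
It fails at once if the brown bottle is moved by more than 30 mm (distance of brown_bottle_mid from where it was at the start of the episode above 0.03 m).
It fails at once if a bottle of the row is knocked over (angle between any of row_bottle_1_mid, row_bottle_2_mid's own z axis and vertical above 0.4 rad).
It also fails if it takes over 64 s, if anything falls off the work surface, if the arm or the gripper's body presses on something with over 40 N, if the wrist force passes 120 N, or if a joint passes its speed limit or range.

## Working session

There is one attempt and no reset: what is moved stays moved. The work goes in short steps, Python scripts to look and compute and a tool call to move; the robot and the scene stay as the last step left them, time stands still between calls to the robot, and variables do not carry over. Pictures are saved under pics/ and viewed, at most 10 in all, crops included, and the job is handed in when it is done.

Besides the shell and the picture viewer there is one more tool, called after "Emit:" in YAML: its name, and indented under it one key for each argument. jog_arm: Moves the arm, as the interface text tells. Shift numbers are shares of 80 mm and turn numbers shares of 0.1 rad, none past 1 either way. Its arguments: {"type":"object","properties":{"targets":{"type":"array","items":{"type":"object","properties":{"xyz":{"type":"array","items":{"type":"number"}},"spin":{"type":"number"}}}},"gripper":{"type":"number"}},"required":["targets"]}

```bash
mkdir -p pics; cat > h.py <<'E'
import numpy as np, cv2
from plant import bot
def ray(cal,u,v):
    f=192/np.tan(np.radians(cal['vfov'])/2)
    p=np.array([(u-cal['cx'])/f,(v-cal['cy'])/f]); q=p.copy()
    for _ in range(30): q=p/(1+cal['k1']*(q@q))
    return np.array(cal['eye'],float), np.array(cal['rotation'],float)@np.array([q[0],q[1],1])
def onz(cal,u,v,z):
    e,d=ray(cal,u,v); return e+d*(z-e[2])/d[2]
def proj(cal,P):
    f=192/np.tan(np.radians(cal['vfov'])/2)
    c=np.array(cal['rotation'],float).T@(np.array(P,float)-np.array(cal['eye'],float)); q=c[:2]/c[2]
    q=q*(1+cal['k1']*(q@q)); return q*f+[cal['cx'],cal['cy']]
def two(ca,a,cb,b):
    e1,d1=ray(ca,*a); e2,d2=ray(cb,*b)
    s=np.linalg.lstsq(np.c_[d1,-d2],e2-e1,rcond=None)[0]
    p,q=e1+s[0]*d1,e2+s[1]*d2; return (p+q)/2,np.linalg.norm(p-q)
E
python3 - <<'E'
from h import *
for n in ('scene','side'):
    im=bot.capture(n); cv2.imwrite(f'pics/{n}0.png',im); print(n,bot.get_calibration(n))
print(bot.get_obs())
E
```

```text
scene {'vfov': 47.6220385347834, 'cx': 250.47090193024616, 'cy': 194.51347773120176, 'k1': 0.047731754657308466, 'eye': array([-452.46745529,  582.1160871 , 1046.53461969]), 'rotation': array([-2.25313034, -0.01014261, -2.10892739])}
side {'vfov': 52.969123910202526, 'cx': 261.4667826174769, 'cy': 187.1218591335144, 'k1': -0.03795231500998341, 'eye': array([-215.58056681, -826.0634556 ,  893.10898245]), 'rotation': array([-2.1824692 ,  0.00326717, -0.78883479])}
{'time': 0.1, 'joint_positions': array([-1.48297826e+00,  3.42660776e-01,  1.52493904e+00,  2.32240726e-05,
        1.27537848e+00, -1.46002284e-01]), 'dq': array([ 0.00156825, -0.00166489, -0.00281863, -0.00122882, -0.00027364,
        0.00103038]), 'tau': array([ 1.60410560e-03, -4.32005382e+01, -2.44694173e+01,  7.19699822e-02,
        5.26016566e-02, -4.81631332e-05]), 'tool_pos': array([ 121.6353716 , -510.34099575,  226.1043158 ]), 'tcp_rot': array([-3.14022498e+00, -2.23561880e-04,  2.33813425e-01]), 'contact_force': array([-0.54892156, -0.03184303, -0.67089591]), 'moment': array([-0.01649898,  0.00961918,  0.01469862]), 'finger_force': 0.0, 'grip_width': 91.76000029444846}
```

```bash
cat >> h.py <<'E'
from scipy.spatial.transform import Rotation as Rot
def cal(n):
    c=dict(bot.get_calibration(n)); c['rotation']=Rot.from_euler('xyz',c['rotation']).as_matrix(); return c
E
python3 -c "
from h import *
for n in('scene','side'):
  c=cal(n);print(n,c['rotation'][:,2],proj(c,[450,0,0]))
  cv2.imwrite(f'pics/{n}0b.png',cv2.resize(cv2.imread(f'pics/{n}0.png'),(800,600),interpolation=cv2.INTER_CUBIC))"
```

```text
scene [ 0.66313677 -0.40326963 -0.63057374] [258.24996316 234.06021555]
side [ 0.5795642   0.57823851 -0.57423476] [229.51385828 222.39157133]
```

View pics/scene0b.png

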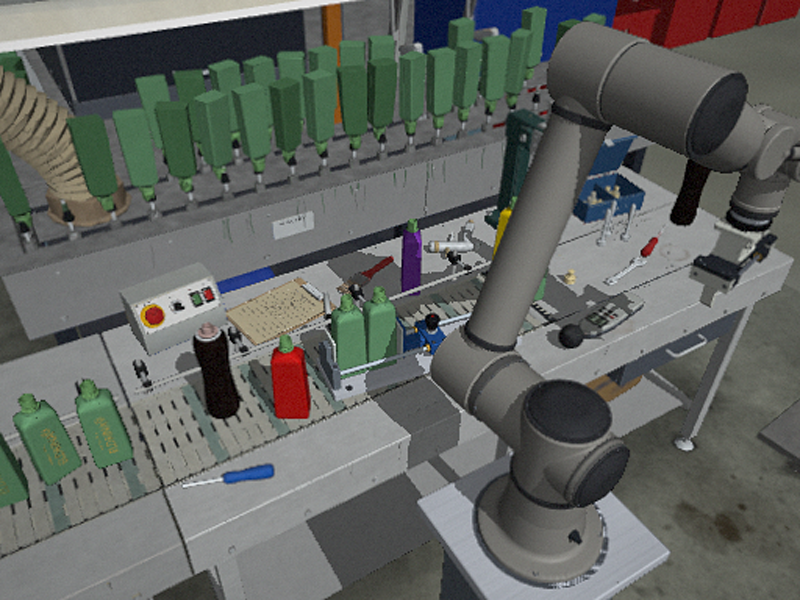

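View pics/side0b.png

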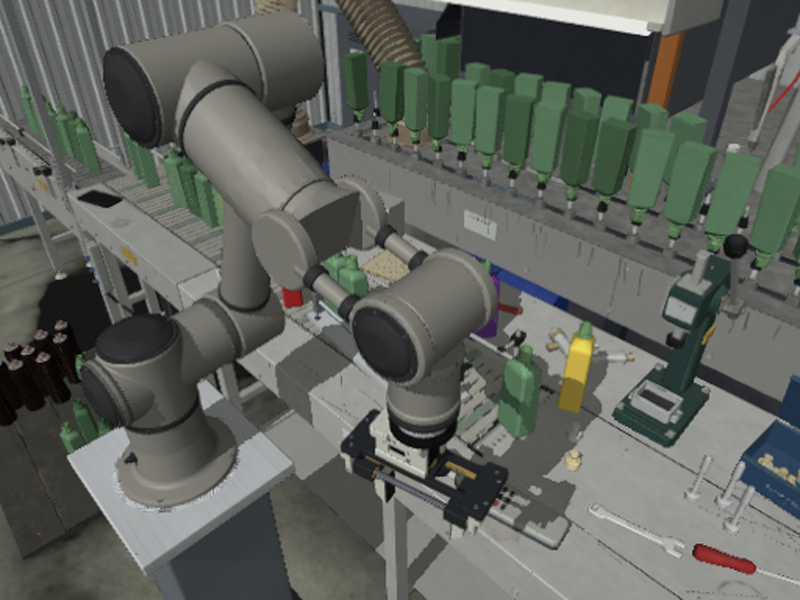

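```bash
python3 - <<'E'
from h import *
S=cal('scene');D=cal('side');k=1.5625
f=lambda c,u,v,z:print(u,v,z,onz(c,u/k,v/k,z).round())
f(S,432,318,100) # knob top
f(S,346,290,212);f(S,378,290,212) # row caps
f(S,205,328,224) # brown
f(S,347,392,14)
f(D,518,432,0);f(D,525,350,198);f(D,350,262,212);f(D,584,328,198);f(S,415,225,198)
f(S,290,340,198)
print(cal('wrist'))
E
```

```text
432 318 100 [458. -74. 100.]
346 290 212 [508. 104. 212.]
378 290 212 [476.  49. 212.]
205 328 224 [523. 386. 224.]
347 392 14 [431. 150.  14.]
518 432 0 [ 500. -412.    0.]
525 350 198 [ 505. -398.  198.]
350 262 212 [464.  28. 212.]
584 328 198 [ 633. -440.  198.]
415 225 198 [ 661. -156.  198.]
290 340 198 [443. 256. 198.]
{'vfov': 60.79203722656398, 'cx': 255.2623864678189, 'cy': 184.8455095999053, 'k1': 0.014937666396720558, 'eye': array([ 201.37033724, -491.62844365,  384.7735855 ]), 'rotation': array([[ 0.232222  , -0.9272981 , -0.29358335],
       [-0.97266155, -0.22187618, -0.06855993],
       [-0.00156366,  0.30147836, -0.95347174]])}
```

Emit:
jog_arm:
  targets:
    - {"xyz":[0.4,-0.38,-0.2],"spin":0.25}
    - {"xyz":[0.4,-0.38,-0.2],"spin":0.25}
    - {"xyz":[0.4,-0.38,-0.2],"spin":0.25}
    - {"xyz":[0.4,-0.38,-0.2],"spin":0.25}
    - {"xyz":[0.4,-0.38,-0.2],"spin":0.25}
    - {"xyz":[0.4,-0.38,-0.2],"spin":0.25}
    - {"xyz":[0.4,-0.38,-0.2],"spin":0.25}
    - {"xyz":[0.4,-0.38,0],"spin":0.25}
    - {"xyz":[0.4,-0.38,0],"spin":0.25}
    - {"xyz":[0,0,0],"spin":0}

```text
time: 1.35
tool_pos: [371.2, -199.8, 338.4]
tcp_rot: [-3.141, 0.0, 0.013]
contact_force: [-1.0, -1.2, -0.2]
grip_width: 91.6
finger_force: 0.0
```

```bash
python3 - <<'E'
from h import *
import pickle
c=cal('wrist'); o=bot.get_obs(); im=bot.capture('wrist'); cv2.imwrite('pics/w1.png',im)
cv2.imwrite('pics/w1b.png',cv2.resize(im,(800,600),interpolation=cv2.INTER_CUBIC))
pickle.dump(c,open('w1.pkl','wb'))
print(o['tool_pos'],o['tcp_rot'],o['joint_positions'],o['time'],c)
cv2.imwrite('pics/side1.png',bot.capture('side'));cv2.imwrite('pics/scene1.png',bot.capture('scene'))
E
```

```text
[ 371.22494316 -199.82057861  338.40279667] [-3.14075579e+00  2.35869769e-04  1.31825475e-02] [-6.76402401e-01  7.71944844e-02  1.55873602e+00  4.96614905e-04
  1.50637656e+00  8.81179331e-01] 1.35 {'vfov': 60.79203722656398, 'cx': 255.2623864678189, 'cy': 184.8455095999053, 'k1': 0.014937666396720558, 'eye': array([ 453.20642303, -198.91502128,  497.01814497]), 'rotation': array([[ 1.37411610e-02, -9.53232981e-01, -3.01923939e-01],
       [-9.99905124e-01, -1.33898390e-02, -3.23333468e-03],
       [-9.60591675e-04,  3.01939724e-01, -9.53326534e-01]])}
```

View pics/w1b.png

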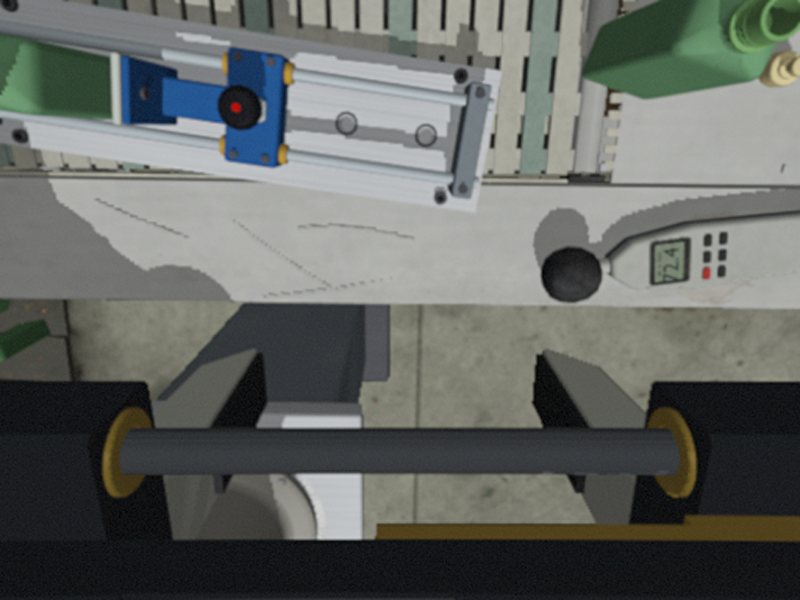

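Wrist view (800-px scale): knob (238,107), empty holes at (346,123) and (426,134), plate end corners (498,68)/(476,211), the green spare bottle at (690,50) with its mouth at (775,20).

```bash
python3 - <<'E'
from h import *
import pickle
c=pickle.load(open('w1.pkl','rb'));k=1.5625
g=lambda u,v,z:onz(c,u/k,v/k,z)[:2]
h3,h4=g(346,123,14),g(426,134,14); print('holes',h3,h4,np.linalg.norm(h3-h4))
y=(h3-h4)/np.linalg.norm(h3-h4);x=np.array([y[1],-y[0]]);print('yaw',np.arctan2(-y[0],y[1]))
kn=g(238,107,102);print('knob',kn,(kn-h3)@x,(kn-h3)@y,g(238,107,97))
for p in((498,68),(476,211)):
  P=g(*p,14);print('corner',P,(P-h3)@x,(P-h3)@y+0)
print('expected corner x +-62, y -129')
# stop white face
for p in((118,55),(118,122)):print(p,g(*p,110),(g(*p,110)-h3)@y,(g(*p,110)-h3)@x)
print('mouth',g(775,20,198))
# spare by mask in scene/side/wrist
for n,ca in(('w1',c),('side1',cal('side'))):
  im=cv2.imread(f'pics/{n}.png');hs=cv2.cvtColor(im,cv2.COLOR_BGR2HSV)
  m=cv2.inRange(hs,(45,50,30),(85,255,255));m=cv2.morphologyEx(m,cv2.MORPH_OPEN,np.ones((3,3)))
  N,L,s,ce=cv2.connectedComponentsWithStats(m)
  for i in range(1,N):
    if s[i,4]>150:
      cn,_=cv2.findContours((L==i).astype('uint8'),0,2);print(n,s[i],ce[i].round(),cv2.approxPolyDP(max(cn,key=len),2.5,True)[:,0].tolist() if s[i,0]>290 or n=='w1' else '')
E
```

```text
holes [ 455.59646894 -151.00288479] [ 447.18167413 -223.05006248] 72.53691877169904
yaw -0.11626884700096116
knob [464.95823203 -81.54940929] 1.241462483103244 70.0705832629204 [465.10698227 -80.06383687]
corner [ 502.67202781 -283.92621776] 62.17776827983983 -126.56478902888485
corner [ 378.34038481 -272.34964747] -62.65739969898547 -129.48972781839456
expected corner x +-62, y -129
(118, 55) [496.94127936  -4.36232883] 150.44678590072735 24.054326310337018
(118, 122) [453.0781286    2.53965944] 152.21373938613766 -20.313356882776773
mouth [ 507.90714639 -393.54285507]
w1 [ 373    0  139   63 6512] [441.  28.] [[373, 47], [411, 62], [485, 49], [495, 29], [511, 18], [511, 0], [422, 0], [385, 17]]
w1 [   0   22   71   54 3152] [33. 51.] [[0, 22], [0, 69], [70, 75], [69, 37]]
w1 [  0 205  32  27 494] [ 13. 216.] [[28, 206], [12, 207], [0, 213], [0, 231], [31, 214]]
side1 [  266    21   193   131 11199] [362.  84.] 
side1 [ 14  55  13  31 176] [19. 71.] 
side1 [ 29  66  35  45 730] [47. 88.] 
side1 [ 480   97   32   75 1449] [497. 135.] [[511, 97], [506, 107], [498, 105], [492, 109], [4
[... 573 characters left out ...]
.] [[445, 207], [441, 208], [445, 212], [440, 214], [443, 222], [431, 223], [428, 230], [431, 235], [414, 240], [428, 249], [432, 248], [438, 255], [438, 264], [432, 275], [437, 275], [451, 256], [443, 241], [439, 244], [434, 241], [444, 239], [444, 231], [449, 225]]
side1 [ 319  221   27   59 1157] [332. 252.] [[338, 221], [324, 231], [319, 269], [329, 279], [338, 277], [342, 269], [345, 237]]
side1 [ 48 227  14  30 255] [ 55. 241.] 
side1 [ 38 255  34  34 530] [ 53. 273.] 
side1 [393 256  35  27 362] [411. 270.] [[393, 263], [401, 272], [404, 270], [416, 280], [419, 278], [420, 282], [426, 282], [424, 276], [427, 272], [416, 267], [413, 270], [411, 264], [404, 265], [402, 256], [398, 263]]
```

Emit:
jog_arm:
  targets:
    - {"xyz":[0.2,-0.25,0],"spin":0}
    - {"xyz":[0.4,-0.49,0],"spin":0}
    - {"xyz":[0.4,-0.49,0],"spin":0}
    - {"xyz":[0.18,-0.25,0],"spin":1}
    - {"xyz":[0,0,0],"spin":1}
    - {"xyz":[0,0,0],"spin":1}
    - {"xyz":[0,0,0],"spin":1}
    - {"xyz":[0,0,0],"spin":1}
    - {"xyz":[0,0,0],"spin":1}
    - {"xyz":[0,0,0],"spin":1}

```text
time: 2.75
tool_pos: [462.9, -84.0, 338.6]
tcp_rot: [3.141, 0.0, -0.697]
contact_force: [0.4, -0.3, 1.1]
grip_width: 91.5
finger_force: 0.0
```

Emit:
jog_arm:
  targets:
    - {"xyz":[0,0,0],"spin":1}
    - {"xyz":[0,0,0.2],"spin":1}
    - {"xyz":[0,0,0.3],"spin":1}
    - {"xyz":[0,0,0.4],"spin":1}
    - {"xyz":[0,0,0.3],"spin":1}
    - {"xyz":[0,0,0.2],"spin":1}
    - {"xyz":[0,0,0.1],"spin":1}
    - {"xyz":[0,0,0],"spin":1}
    - {"xyz":[0,0,0],"spin":0.6}
    - {"xyz":[0,0,0],"spin":0}

```text
time: 4.0
tool_pos: [463.0, -83.8, 218.6]
tcp_rot: [3.141, -0.0, -1.553]
contact_force: [0.0, -0.1, 0.9]
grip_width: 91.6
finger_force: 0.0
```

```bash
python3 - <<'E'
from h import *
import pickle
c=cal('wrist'); o=bot.get_obs(); im=bot.capture('wrist'); cv2.imwrite('pics/w2.png',im)
cv2.imwrite('pics/w2b.png',cv2.resize(im,(800,600),interpolation=cv2.INTER_CUBIC))
pickle.dump(c,open('w2.pkl','wb'))
print(o['tool_pos'],o['tcp_rot'],o['joint_positions'],o['time'])
print(proj(c,[464.5,-80.5,102])*1.5625)
E
```

```text
[463.0192738  -83.83288449 218.60063234] [ 3.14125173e+00 -1.78147805e-04 -1.55266036e+00] [-3.42006151e-01  2.49974675e-01  1.67917735e+00 -3.06292337e-04
  1.21269692e+00  2.78155796e+00] 4.0
[395.88940121 285.79498017]
```

View pics/w2b.png

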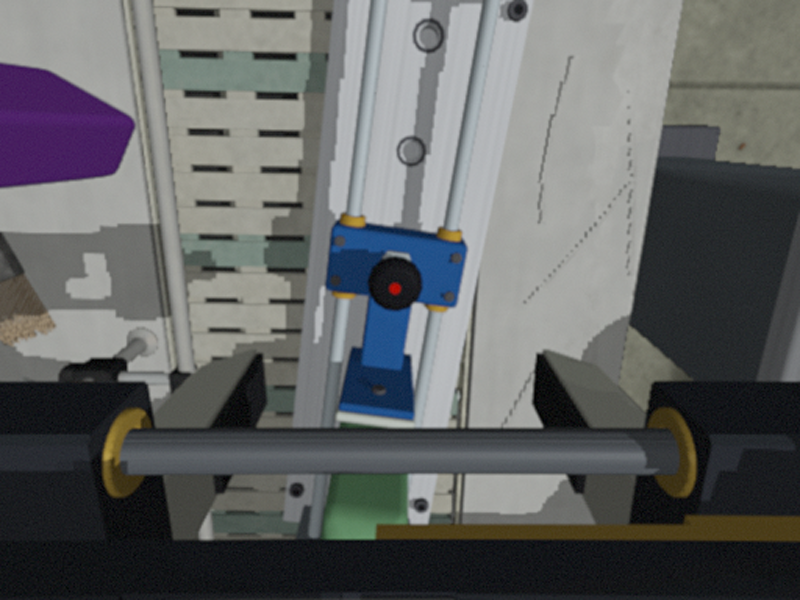

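```bash
python3 - <<'E'
from h import *
import pickle
c=pickle.load(open('w2.pkl','rb'));k=1.5625
im=cv2.imread('pics/w2.png');hs=cv2.cvtColor(im,cv2.COLOR_BGR2HSV)
m=cv2.inRange(im,(0,0,150),(80,80,255));ys,xs=np.nonzero(m[100:260,200:320]);u,v=xs.mean()+200,ys.mean()+100;print(u*k,v*k,len(xs))
print('knob',onz(c,u,v,102),onz(c,395/k,283/k,97))
g=lambda u,v,z:onz(c,u/k,v/k,z)[:2]
h3,h4=g(411,151,14),g(428,35,14);print(h3,h4,np.linalg.norm(h3-h4));d=h3-h4;print(np.arctan2(-d[0],d[1]))
print('face',g(338,420,110),g(414,420,110))
E
```

```text
394.53125 287.83482142857144 28
knob [465.24554511 -79.28123459 102.        ] [465.03610709 -80.61745869  97.        ]
[ 455.75588829 -150.19570156] [ 446.72686716 -222.12324447] 72.49203163653816
-0.12487621352602309
face [497.54995127   1.33646706] [452.28511764   0.51981842]
```

Emit:
jog_arm:
  targets:
    - {"xyz":[-0.05,-0.025,0.1],"spin":0.7}
    - {"xyz":[0,0,0.25],"spin":0.65}
    - {"xyz":[0,0,0.35],"spin":0}
    - {"xyz":[0,0,0.35],"spin":0}
    - {"xyz":[0,0,0.35],"spin":0}
    - {"xyz":[0,0,0.25],"spin":0}
    - {"xyz":[0,0,0.15],"spin":0}
    - {"xyz":[0,0,0.07],"spin":0}
    - {"xyz":[0,0,0],"spin":0}
    - {"xyz":[0,0,0],"spin":0}

```text
time: 5.3
tool_pos: [465.8, -78.7, 69.7]
tcp_rot: [-3.14, -0.0, -1.686]
contact_force: [0.5, 0.4, -1.0]
grip_width: 91.6
finger_force: 0.0
```

Emit:
jog_arm:
  targets:
    - {"xyz":[0,0,0],"spin":0}
    - {"xyz":[0,0,0],"spin":0}
    - {"xyz":[0,0,0],"spin":0}
    - {"xyz":[0,0,0],"spin":0}
    - {"xyz":[0,0,0],"spin":0}
    - {"xyz":[0,0,0],"spin":0}
    - {"xyz":[0,0,0],"spin":0}
    - {"xyz":[0,0,0],"spin":0}
    - {"xyz":[0,0,0],"spin":0}
    - {"xyz":[0,0,0],"spin":0}
  gripper: 0

```text
time: 6.55
tool_pos: [465.5, -78.6, 69.1]
tcp_rot: [-3.141, -0.0, -1.686]
contact_force: [2.0, -0.3, -1.9]
grip_width: 30.2
finger_force: 30.0
```

Emit:
jog_arm:
  targets:
    - {"xyz":[0,0,-0.04],"spin":0}
    - {"xyz":[0,0,-0.06],"spin":0}
    - {"xyz":[0,0,-0.05],"spin":0}
    - {"xyz":[0,0,0],"spin":0}
    - {"xyz":[0,0,0],"spin":0}
    - {"xyz":[0,0,0],"spin":0}
    - {"xyz":[0,0,0],"spin":0}
    - {"xyz":[0,0,0],"spin":0}
    - {"xyz":[0,0,0],"spin":0}
    - {"xyz":[0,0,0],"spin":0}

```text
time: 7.8
tool_pos: [465.5, -78.6, 81.0]
tcp_rot: [-3.141, -0.0, -1.686]
contact_force: [6.3, 0.7, -7.8]
grip_width: 30.1
finger_force: 30.0
```

Emit:
jog_arm:
  targets:
    - {"xyz":[0.05,0,0],"spin":0}
    - {"xyz":[0.12,0,0],"spin":0}
    - {"xyz":[0.16,0,0],"spin":0}
    - {"xyz":[0.18,0,0],"spin":0}
    - {"xyz":[0.16,0,0],"spin":0}
    - {"xyz":[0.12,0,0],"spin":0}
    - {"xyz":[0.08,0,0],"spin":0}
    - {"xyz":[0.03,0,0],"spin":0}
    - {"xyz":[0,0,0],"spin":0}
    - {"xyz":[0,0,0],"spin":0}

```text
time: 9.05
tool_pos: [456.3, -150.1, 80.9]
tcp_rot: [3.14, -0.0, -1.686]
contact_force: [-3.3, -0.9, -7.9]
grip_width: 30.2
finger_force: 30.0
```

Emit:
jog_arm:
  targets:
    - {"xyz":[0,0,0.04],"spin":0}
    - {"xyz":[0,0,0.06],"spin":0}
    - {"xyz":[0,0,0.05],"spin":0}
    - {"xyz":[0,0,0],"spin":0}
    - {"xyz":[0,0,0],"spin":0}
    - {"xyz":[0,0,0],"spin":0}
    - {"xyz":[0,0,0],"spin":0}
    - {"xyz":[0,0,0],"spin":0}
    - {"xyz":[0,0,0],"spin":0}
    - {"xyz":[0,0,0],"spin":0}

```text
time: 10.3
tool_pos: [456.3, -149.9, 69.1]
tcp_rot: [3.14, -0.0, -1.686]
contact_force: [-5.9, -0.9, -2.8]
grip_width: 30.6
finger_force: 30.0
```

Emit:
jog_arm:
  targets:
    - {"xyz":[0,0,0],"spin":0}
    - {"xyz":[0,0,0],"spin":0}
    - {"xyz":[0,0,0],"spin":0}
    - {"xyz":[0,0,0],"spin":0}
    - {"xyz":[0,0,0],"spin":0}
    - {"xyz":[0,0,0],"spin":0}
    - {"xyz":[0,0,0],"spin":0}
    - {"xyz":[0,0,0],"spin":0}
    - {"xyz":[0,0,0],"spin":0}
    - {"xyz":[0,0,0],"spin":0}
  gripper: 100

```text
time: 11.55
tool_pos: [457.0, -150.1, 69.1]
tcp_rot: [3.142, -0.0, -1.686]
contact_force: [0.7, 0.2, -1.0]
grip_width: 91.7
finger_force: 0.0
```

Emit:
jog_arm:
  targets:
    - {"xyz":[0,0,-0.1],"spin":0}
    - {"xyz":[0,0,-0.35],"spin":0}
    - {"xyz":[0,0,-0.6],"spin":0}
    - {"xyz":[0,0,-0.6],"spin":0}
    - {"xyz":[0.3,0,-0.5],"spin":0}
    - {"xyz":[0.4,0,-0.4],"spin":0}
    - {"xyz":[0.4,0,-0.3],"spin":0}
    - {"xyz":[0.15,0,0],"spin":0}
    - {"xyz":[0,0,0],"spin":0}
    - {"xyz":[0,0,0],"spin":0}

```text
time: 12.8
tool_pos: [445.2, -248.1, 295.9]
tcp_rot: [3.14, 0.002, -1.686]
contact_force: [-0.6, 0.3, -0.2]
grip_width: 91.5
finger_force: 0.0
```

```bash
python3 - <<'E'
from h import *
import pickle
c=cal('wrist'); o=bot.get_obs(); im=bot.capture('wrist'); cv2.imwrite('pics/w3.png',im)
cv2.imwrite('pics/w3b.png',cv2.resize(im,(800,600),interpolation=cv2.INTER_CUBIC))
pickle.dump(c,open('w3.pkl','wb'))
cv2.imwrite('pics/side3.png',bot.capture('side'));cv2.imwrite('pics/scene3.png',bot.capture('scene'))
print(o['tool_pos'],o['tcp_rot'],o['joint_positions'],o['time'])
E
```

```text
[ 445.22838104 -248.11783504  295.90564255] [ 3.13953093e+00  1.67123900e-03 -1.68555571e+00] [-6.59105523e-01  2.69516817e-01  1.43539581e+00  3.65154301e-04
  1.43930923e+00  2.59719644e+00] 12.8
```

View pics/w3b.png

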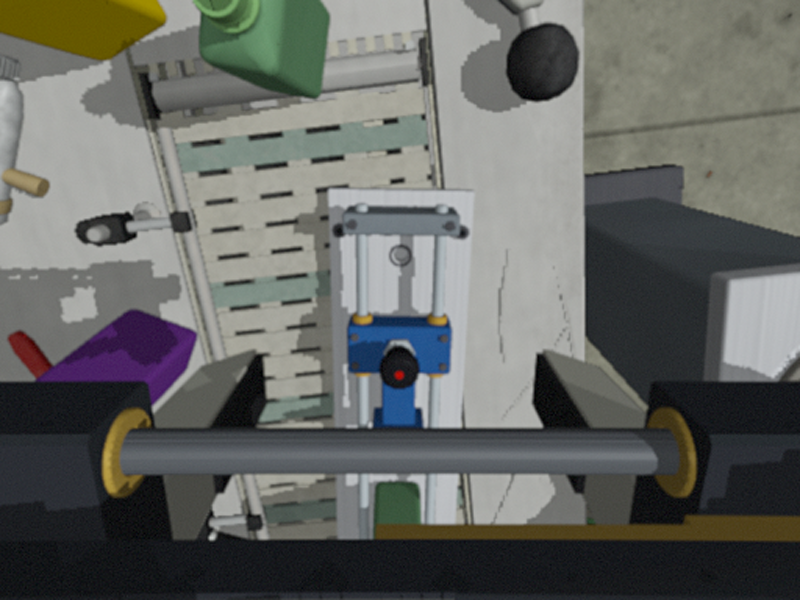

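Emit:
jog_arm:
  targets:
    - {"xyz":[0.1,-0.15,0],"spin":0}
    - {"xyz":[0.2,-0.25,0],"spin":0}
    - {"xyz":[0.2,-0.25,0],"spin":0}
    - {"xyz":[0.07,-0.11,0],"spin":0}
    - {"xyz":[0,0,0],"spin":0}
    - {"xyz":[0,0,0],"spin":0}
    - {"xyz":[0,0,0],"spin":0}
    - {"xyz":[0,0,0],"spin":0}
    - {"xyz":[0,0,0],"spin":0}
    - {"xyz":[0,0,0],"spin":0}

```text
time: 14.2
tool_pos: [500.6, -301.7, 297.2]
tcp_rot: [-3.142, -0.0, -1.686]
contact_force: [-1.2, -0.5, -0.3]
grip_width: 91.9
finger_force: 0.0
```

```bash
python3 - <<'E'
from h import *
import pickle
c=cal('wrist'); o=bot.get_obs(); im=bot.capture('wrist'); cv2.imwrite('pics/w4.png',im)
cv2.imwrite('pics/w4b.png',cv2.resize(im[:260],(800,406),interpolation=cv2.INTER_CUBIC))
pickle.dump(c,open('w4.pkl','wb'))
print(o['tool_pos'],o['tcp_rot'],o['joint_positions'],o['time'],c['eye'])
c3=pickle.load(open('w3.pkl','rb'));i3=cv2.imread('pics/w3.png')
m=cv2.inRange(i3,(0,0,150),(80,80,255))[200:260,230:280];ys,xs=np.nonzero(m);print('knob now',onz(c3,xs.mean()+230,ys.mean()+200,102),len(xs))
E
```

```text
[ 500.61734614 -301.65735161  297.18097268] [-3.14154180e+00 -1.04626381e-04 -1.68625000e+00] [-6.73363636e-01  4.14056220e-01  1.22175047e+00 -6.19704949e-05
  1.50568744e+00  2.58368671e+00] 14.2 [ 491.19978589 -383.08162516  455.83114269]
knob now [ 455.86466448 -150.42079099  102.        ] 14
```

View pics/w4b.png

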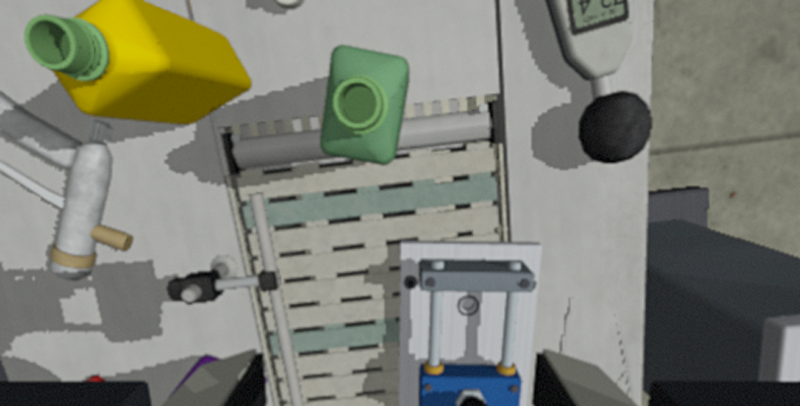

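The candidates: the green plain bottle at (358,104), standing alone beside the tray's -y end; a yellow one at (150,60), and the purple one at (200,370) at the edge. The green, print-free one matches, and this enlarged crop confirms it.

```bash
python3 - <<'E'
from h import *
import pickle
c=pickle.load(open('w4.pkl','rb'));k=1.5625
im=cv2.imread('pics/w4.png');hs=cv2.cvtColor(im,cv2.COLOR_BGR2HSV)
m=cv2.inRange(hs,(45,60,40),(80,255,255));m[:, :195]=0;m[:, 275:]=0;m[110:]=0
m=cv2.morphologyEx(m,cv2.MORPH_OPEN,np.ones((3,3)))
cn=max(cv2.findContours(m,0,1)[0],key=cv2.contourArea);print(cv2.contourArea(cn),cv2.approxPolyDP(cn,3,True)[:,0].tolist())
for z in(0,150):
  P=np.array([onz(c,*p,z)[:2] for p in cn[:,0].astype(float)],np.float32)
  r=cv2.minAreaRect(P);b=cv2.boxPoints(r);e=b[1]-b[0];f=b[2]-b[1]
  l=e if np.linalg.norm(e)>np.linalg.norm(f) else f
  print(z,r,'long axis yaw(y)',np.arctan2(-l[0],l[1]))
print('rim',onz(c,358.5/k,104/k,198))
E
```

```text
3251.5 [[216, 30], [206, 94], [213, 99], [247, 104], [253, 96], [260, 41], [254, 36]]
0 ((518.73193359375, -402.384521484375), (86.16600799560547, 64.81971740722656), 73.15398406982422) long axis yaw(y) -0.2940183
150 ((509.6719665527344, -396.0325622558594), (57.81141662597656, 43.489532470703125), 73.1539306640625) long axis yaw(y) -0.29401845
rim [ 508.9535483  -395.49564076  198.        ]
```

Emit:
jog_arm:
  targets:
    - {"xyz":[0.15,-0.04,0],"spin":0}
    - {"xyz":[0.35,-0.08,0],"spin":0}
    - {"xyz":[0.4,-0.08,0],"spin":0}
    - {"xyz":[0.255,-0.042,0],"spin":0}
    - {"xyz":[0,0,0.1],"spin":0.7}
    - {"xyz":[0,0,0.2],"spin":0.6}
    - {"xyz":[0,0,0.2],"spin":0.4}
    - {"xyz":[0,0,0.1],"spin":0}
    - {"xyz":[0,0,0],"spin":0}
    - {"xyz":[0,0,0],"spin":0}

```text
time: 15.5
tool_pos: [509.5, -396.1, 249.8]
tcp_rot: [-3.14, -0.001, -1.856]
contact_force: [-0.1, 0.1, -0.4]
grip_width: 91.8
finger_force: 0.0
```

Emit:
jog_arm:
  targets:
    - {"xyz":[0,0,0.15],"spin":0}
    - {"xyz":[0,0,0.3],"spin":0}
    - {"xyz":[0,0,0.35],"spin":0}
    - {"xyz":[0,0,0.3],"spin":0}
    - {"xyz":[0,0,0.2],"spin":0}
    - {"xyz":[0,0,0.1],"spin":0}
    - {"xyz":[0,0,0.03],"spin":0}
    - {"xyz":[0,0,0],"spin":0}
    - {"xyz":[0,0,0],"spin":0}
    - {"xyz":[0,0,0],"spin":0}

```text
time: 16.75
tool_pos: [509.4, -395.9, 135.3]
tcp_rot: [-3.141, -0.0, -1.856]
contact_force: [0.8, 0.3, -0.3]
grip_width: 91.9
finger_force: 0.0
```

Emit:
jog_arm:
  targets:
    - {"xyz":[0,0,0],"spin":0}
    - {"xyz":[0,0,0],"spin":0}
    - {"xyz":[0,0,0],"spin":0}
    - {"xyz":[0,0,0],"spin":0}
    - {"xyz":[0,0,0],"spin":0}
    - {"xyz":[0,0,0],"spin":0}
    - {"xyz":[0,0,0],"spin":0}
    - {"xyz":[0,0,0],"spin":0}
    - {"xyz":[0,0,0],"spin":0}
    - {"xyz":[0,0,0],"spin":0}
  gripper: 0

```text
time: 18.0
tool_pos: [509.3, -395.7, 134.7]
tcp_rot: [-3.142, -0.0, -1.856]
contact_force: [-0.7, -0.7, -0.8]
grip_width: 42.5
finger_force: 30.0
```

Emit:
jog_arm:
  targets:
    - {"xyz":[0,0,-0.1],"spin":0}
    - {"xyz":[0,0,-0.2],"spin":0}
    - {"xyz":[0,0,-0.3],"spin":0}
    - {"xyz":[0,0,-0.35],"spin":-0.2}
    - {"xyz":[0,0,-0.35],"spin":-0.4}
    - {"xyz":[0,0,-0.25],"spin":-0.5}
    - {"xyz":[0,0,-0.15],"spin":-0.4}
    - {"xyz":[0,0,-0.1],"spin":-0.2}
    - {"xyz":[0,0,0],"spin":0}
    - {"xyz":[0,0,0],"spin":0}

```text
time: 19.25
tool_pos: [509.1, -395.5, 278.3]
tcp_rot: [3.141, 0.0, -1.687]
contact_force: [-0.1, 0.0, -0.1]
grip_width: 42.5
finger_force: 30.0
```

```bash
python3 - <<'E'
from h import *
a=bot.capture('scene');cv2.imwrite('pics/scene5.png',a)
b=bot.capture('side');cv2.imwrite('pics/side5.png',b)
S=cal('scene');D=cal('side')
# expected necks at nominal places
h3=np.array([455.8,-150.4]);y=np.array([.12,.993])
for t in(27.5,100,169):
  P=h3+y*(t+96);print(t,P,proj(S,[*P,212]),proj(D,[*P,212]))
A=cv2.resize(a[150:270,180:300],(400,400),interpolation=cv2.INTER_CUBIC)
B=cv2.resize(b[110:230,150:270],(400,400),interpolation=cv2.INTER_CUBIC)
cv2.imwrite('pics/c5.png',np.hstack([A,B]))
E
```

```text
27.5 [470.62   -27.7645] [263.70642613 179.14176851] [236.6183513  173.32373257]
100 [479.32   44.228] [242.74497081 184.6458812 ] [224.17157886 164.15661853]
169 [487.6   112.745] [222.11502077 190.06019658] [213.14090875 156.03200914]
```

View pics/c5.png

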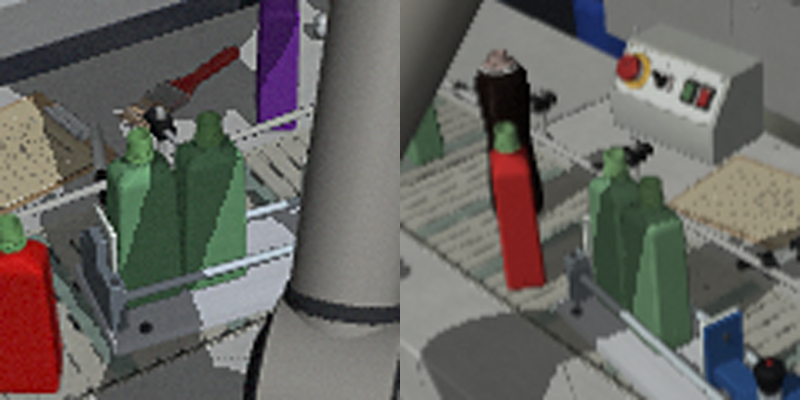

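```bash
python3 - <<'E'
from h import *
S=cal('scene');D=cal('side');h3=np.array([455.8,-150.4]);y=np.array([.12,.993]);x=np.array([.993,-.12])
for a,b in(((141,131),(215,152)),((209,118),(250,182)),):
  f=lambda p,o:(p[0]/3.333+o[0],p[1]/3.333+o[1])
  P,e=two(S,f(a,(180,150)),D,f(b,(150,110)));d=P[:2]-h3;print(P,e,'tray x',d@x,'y',d@y-96)
P=two(S,(0,0),S,(1,1))
# top of white stop face & knob in side
print(onz(D,150+370/3.333,110+362/3.333,102))
E
```

```text
[491.38727377 110.37709805 212.32607812] 1.5084686659498734 tray x 4.044911091294114 y 167.22213121600095
[481.54125992  43.53174865 208.45677713] 2.0835038716883343 tray x 2.289261259680274 y 99.66317759544529
[ 457.2319524 -152.1597692  102.       ]
```

Emit:
jog_arm:
  targets:
    - {"xyz":[-0.15,0.1,0],"spin":0}
    - {"xyz":[-0.4,0.16,0],"spin":0}
    - {"xyz":[-0.55,0.18,0],"spin":0}
    - {"xyz":[-0.6,0.18,0],"spin":0}
    - {"xyz":[-0.6,0.16,0],"spin":0}
    - {"xyz":[-0.55,0.12,0],"spin":0}
    - {"xyz":[-0.5,0.07,0],"spin":0}
    - {"xyz":[-0.35,0.041,0],"spin":0}
    - {"xyz":[-0.2,0,0],"spin":0}
    - {"xyz":[-0.1,0,0],"spin":0}

```text
time: 20.6
tool_pos: [466.0, -68.1, 278.6]
tcp_rot: [3.142, -0.0, -1.686]
contact_force: [0.1, 0.6, -0.7]
grip_width: 42.6
finger_force: 30.0
```

```bash
python3 - <<'E'
from h import *
import pickle
c=cal('wrist');o=bot.get_obs();im=bot.capture('wrist');cv2.imwrite('pics/w6.png',im)
pickle.dump(c,open('w6.pkl','wb'))
cv2.imwrite('pics/w6b.png',cv2.resize(im,(640,480)))
print(o['tool_pos'],o['tcp_rot'],o['joint_positions'],o['time'])
E
```

```text
[465.95937279 -68.12350297 278.61519214] [ 3.14155417e+00 -2.99912089e-04 -1.68569250e+00] [-3.07923841e-01  2.03332741e-01  1.57018712e+00 -3.08032663e-04
  1.36805304e+00  2.94862702e+00] 20.6
```

View pics/w6b.png

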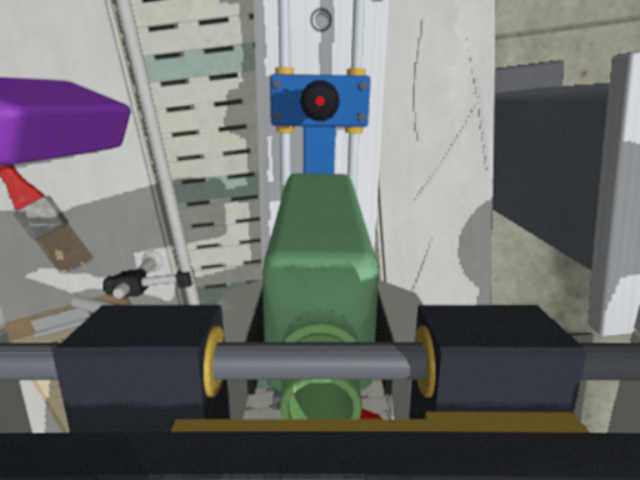

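Wrist view (640 scale): the held bottle hangs straight, its -y foot edge at (290..349,175); knob at (320,100), the pin's hole covered by the blue block.

```bash
python3 - <<'E'
from h import *
import pickle
c=pickle.load(open('w6.pkl','rb'));h3=np.array([455.8,-150.4]);y=np.array([.12,.993]);x=np.array([.993,-.12])
t=np.array([466,-68.1])
for p in((289,176),(350,176),(320,175)):
  P=onz(c,p[0]/1.25,p[1]/1.25,144)[:2];d=P-t;print(P,'rel TCP',d@x,d@y)
im=cv2.imread('pics/w6.png');m=cv2.inRange(im,(0,0,150),(80,80,255))[60:100,240:270];ys,xs=np.nonzero(m)
K=onz(c,xs.mean()+240,ys.mean()+60,102)[:2];print('knob',K,'TCP rel knob',(t-K)@x,(t-K)@y)
E
```

```text
[ 483.8652533  -101.27614765] rel TCP 21.721334240352174 -30.800084216626697
[440.18163731 -96.25761826] rel TCP -22.258719956644473 -31.05871845605767
[461.58332963 -99.44867231] rel TCP -0.6239129984644444 -31.659232048044153
knob [ 456.15627811 -150.38404034] TCP rel knob -0.09926900487342848 82.88929868866573
```

Emit:
jog_arm:
  targets:
    - {"xyz":[-0.1,0,0],"spin":0}
    - {"xyz":[-0.16,0,0],"spin":0}
    - {"xyz":[-0.13,0,0],"spin":0}
    - {"xyz":[-0.07,0,0],"spin":0}
    - {"xyz":[-0.03,0,0],"spin":0}
    - {"xyz":[0,0,0],"spin":0}
    - {"xyz":[0,0,0.1],"spin":0}
    - {"xyz":[0,0,0.15],"spin":0}
    - {"xyz":[0,0,0.1],"spin":0}
    - {"xyz":[0,0,0],"spin":0}

```text
time: 21.9
tool_pos: [469.8, -29.6, 249.7]
tcp_rot: [3.14, 0.0, -1.686]
contact_force: [0.1, 0.6, 0.2]
grip_width: 42.5
finger_force: 30.0
```

```bash
python3 - <<'E'
from h import *
import pickle
o=bot.get_obs();print(o['tool_pos'],o['joint_positions'][5])
a=bot.capture('scene');b=bot.capture('side');c=cal('wrist');w=bot.capture('wrist')
A=cv2.resize(a[140:260,190:310],(400,400),interpolation=cv2.INTER_CUBIC)
B=cv2.resize(b[110:230,170:290],(400,400),interpolation=cv2.INTER_CUBIC)
cv2.imwrite('pics/c7.png',np.hstack([A,B]))
E
```

```text
[469.79092233 -29.56212073 249.72759561] 3.0313834461221325
```

View pics/c7.png

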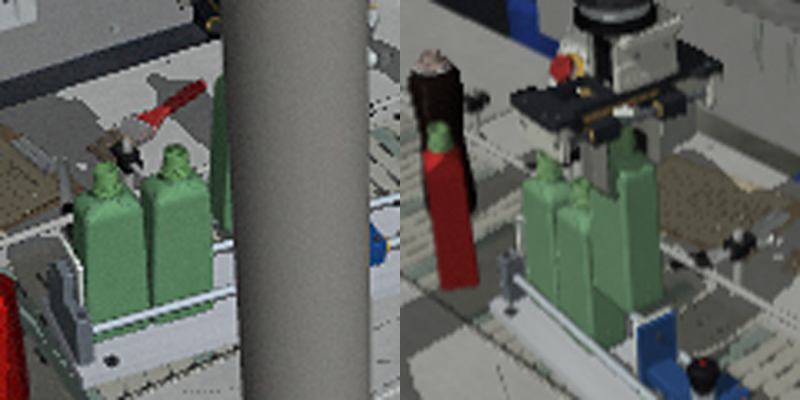

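Emit:
jog_arm:
  targets:
    - {"xyz":[0,-0.01,0.1],"spin":0}
    - {"xyz":[0,0,0.15],"spin":0}
    - {"xyz":[0,0,0.15],"spin":0}
    - {"xyz":[0,0,0.15],"spin":0}
    - {"xyz":[0,0,0.15],"spin":0}
    - {"xyz":[0,0,0.15],"spin":0}
    - {"xyz":[0,0,0.12],"spin":0}
    - {"xyz":[0,0,0.1],"spin":0}
    - {"xyz":[0,0,0.07],"spin":0}
    - {"xyz":[0,0,0],"spin":0}

```text
time: 23.3
tool_pos: [470.9, -29.7, 159.2]
tcp_rot: [3.141, 0.0, -1.686]
contact_force: [-0.2, -0.5, -0.5]
grip_width: 42.4
finger_force: 30.0
```

No contact so far. Lowering the last 10 mm.

Emit:
jog_arm:
  targets:
    - {"xyz":[0,0,0.05],"spin":0}
    - {"xyz":[0,0,0.04],"spin":0}
    - {"xyz":[0,0,0.03],"spin":0}
    - {"xyz":[0,0,0.01],"spin":0}
    - {"xyz":[0,0,0],"spin":0}
    - {"xyz":[0,0,0],"spin":0}
    - {"xyz":[0,0,0],"spin":0}
    - {"xyz":[0,0,0],"spin":0}
    - {"xyz":[0,0,0],"spin":0}
    - {"xyz":[0,0,0],"spin":0}

```text
time: 24.55
tool_pos: [471.1, -29.7, 149.1]
tcp_rot: [-3.142, -0.0, -1.686]
contact_force: [-0.8, -0.6, -0.7]
grip_width: 42.3
finger_force: 30.0
```

Emit:
jog_arm:
  targets:
    - {"xyz":[0,0,0],"spin":0}
    - {"xyz":[0,0,0],"spin":0}
    - {"xyz":[0,0,0],"spin":0}
    - {"xyz":[0,0,0],"spin":0}
    - {"xyz":[0,0,0],"spin":0}
    - {"xyz":[0,0,0],"spin":0}
    - {"xyz":[0,0,0],"spin":0}
    - {"xyz":[0,0,0],"spin":0}
    - {"xyz":[0,0,0],"spin":0}
    - {"xyz":[0,0,0],"spin":0}
  gripper: 100

```text
time: 25.8
tool_pos: [471.1, -29.7, 149.1]
tcp_rot: [3.142, -0.0, -1.686]
contact_force: [-0.8, -0.7, 0.0]
grip_width: 91.6
finger_force: 0.0
```

Emit:
jog_arm:
  targets:
    - {"xyz":[0,0,-0.1],"spin":0}
    - {"xyz":[0,0,-0.25],"spin":0}
    - {"xyz":[0,0,-0.4],"spin":0}
    - {"xyz":[0,0,-0.4],"spin":0}
    - {"xyz":[0,0,-0.4],"spin":0}
    - {"xyz":[0.3,0,-0.3],"spin":0}
    - {"xyz":[0.6,0,-0.2],"spin":0}
    - {"xyz":[0.6,0,0],"spin":0}
    - {"xyz":[0.3,0,0],"spin":0}
    - {"xyz":[0,0,0],"spin":0}

```text
time: 27.05
tool_pos: [454.2, -174.0, 313.4]
tcp_rot: [-3.141, -0.0, -1.689]
contact_force: [-0.7, -0.3, 0.8]
grip_width: 91.9
finger_force: 0.0
```

```bash
python3 - <<'E'
from h import *
a=bot.capture('scene');b=bot.capture('side');cv2.imwrite('pics/scene8.png',a);cv2.imwrite('pics/side8.png',b)
A=cv2.resize(a[140:260,190:310],(400,400),interpolation=cv2.INTER_CUBIC)
B=cv2.resize(b[110:230,170:290],(400,400),interpolation=cv2.INTER_CUBIC)
cv2.imwrite('pics/c8.png',np.hstack([A,B]))
E
```

```text
(no output)
```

View pics/c8.png

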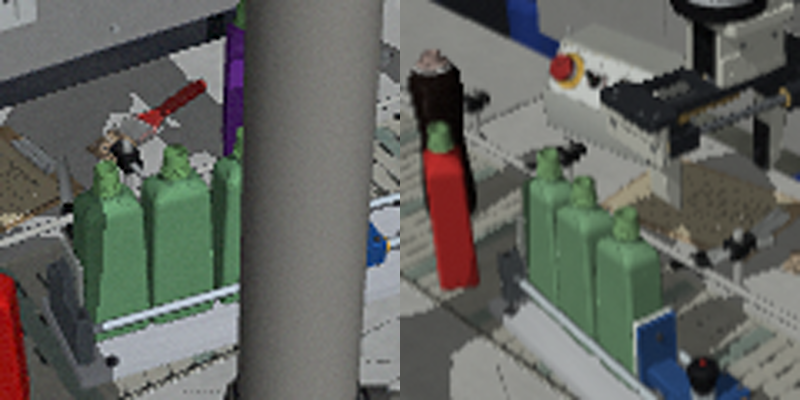

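The picture shows three upright green bottles. The side-view necks are at (548,152), (582,182) and (626,212), within about 1 px of where the correct places project. The stop closes the row and the knob sits low.

```bash
python3 -c "
from plant import bot
print(bot.close_job())"
```

```text
the job is handed in; nothing more can be done
None
```

I set the stop at the three-bottle hole with its pin down, stood the spare green bottle in the third place, and handed the job in at about 27 s. The final picture shows all three green bottles upright in the row and the brown one in place, but the hand-in returned no verdict.

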